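# Load the plate rack and lock it

### The job

Take the two well plates out of the leaning drain stand and stand them on their long edge in the slotted rack, the thick one in the wide slot and the thin one in the narrow slot, each roughly centred along its slot and fully down. Then lift the black collar on the lever and swing the lever over, away from you, until the retaining bar lies over both plates and the collar has sprung back down into its lock, and let go. Leave the rest of the things on the freezer where they are.

Things in the scene. Friction and masses are not known exactly. Their poses are not given: they have to be found in the camera images.
- deep_plate: The thick white well plate (4 x 6 small wells), 127 long, 85 high, 24 mm thick, 120 g. Origin: middle of its lower long edge on the smooth back face; x along that edge, z up to its upper edge, y out of the back: it fills y -0.024 to 0, z 0 to 0.085. Starts in either place of the stand, leaning 27 deg from vertical with its upper edge towards the stand's +y (left); the upper 47 mm of both faces are free.
- shallow_plate: The thin white well plate (2 x 3 large wells), 127 long, 85 high, 14 mm thick, 80 g. Origin: middle of its lower long edge on the smooth back face; x along that edge, z up to its upper edge, y out of the back: it fills y -0.014 to 0, z 0 to 0.085. Starts in either place of the stand, leaning 27 deg from vertical with its upper edge towards the stand's +y (left); the upper 47 mm of both faces are free.
- deep_plate_foot (a point): Middle of the thick plate's lower edge, mid thickness (body point 0, -0.012, 0); axes as the plate's
- shallow_plate_foot (a point): Middle of the thin plate's lower edge, mid thickness (body point 0, -0.007, 0); axes as the plate's
- riser: Grey bench riser board, fixed, 385 (x) x 305 (y) mm, top 60 mm above the work surface; the rack stands on it. Origin: its centre, at the work surface
- stand: Aluminium drain stand, fixed: base 290 x 110 mm with a leaning L-shaped gutter along its x that holds both plates end to end. Origin: centre of its base, on the work surface, z up. The gutter's leaning back is 38 mm high along the plate, its front lip 8 mm
- rack: White slotted rack, fixed: base 160 (x) x 150 (y) x 10 mm. Origin: centre of its underside, on the grey riser board, 60 mm above the work surface; x away from the robot, along the slots; y left. Four bent-wire dividers (6 mm wire, 90 mm long in x, tops 45 mm above the rack floor) form two slots along x. The retaining bar's hinge runs along y on the robot's side (x = -0.088, z = 0.030)
- narrow_slot (a point): Centre of the narrow slot (19 mm wide in y, for the thin plate) on the rack floor, 10 mm above the riser board; at rack y = -0.028; axes as the rack's. Plates go in from above and stand with their long edge along x, either face either way
- wide_slot (a point): Centre of the wide slot (29 mm wide in y, for the thick plate) on the rack floor; at rack y = +0.028; axes as the rack's
- retainer (a joint): Angle of lever and retaining bar about the rack's +y, rad: 0 = open (start; lever leans 20 deg from vertical towards the robot), 0.995 = closed stop (leans 37 deg away from it, bar 5 mm above seated plates). Stays at either end by its weight. With the collar down it is locked and has only about 0.02 rad of play at either end
- collar (a joint): Lift of the lockout collar along the lever, m: 0 = down (sprung), 0.014 = stop; the spring takes 3 to 5 N. From 0.012 its pin clears the gate tooth; between the ends it rides on the tooth; beyond 0.97 rad of lever it springs back to 0
- collar_grip (a point): Grip point of the collar, on its axis, 122 mm from the hinge when down: black ribbed cylinder, 28 mm across, 58 mm long, on the lever at the rack's left end. The collar ends 18 mm above this point, the lever's bare end 10 mm further. z along the lever, outward; y along the hinge. A steel gate plate stands at its left (+y), up to 95 mm from the hinge
- retainer_hinge (a point): Point of the hinge axis below the collar (foot of the lever); y along the hinge, z along the lever
- bar_mid (a point): Middle of the retaining bar (8 mm rod, 118 mm long, along y, 94 mm from the hinge); y along the bar
- bottle: Small white wide-mouth bottle, 46 mm across, 92 mm tall; bystander; origin centre of its underside
- petri: Two stacked closed petri dishes, 62 mm across, 30 mm tall; bystander; origin centre of underside
- tape: Roll of tape lying flat, 94 mm across, 19 mm tall; bystander; origin centre of underside

How it is judged (in metres and radians):
On the way:
1. both plates stand released in their slots, fully down, while the retaining bar is still open (x of deep_plate_foot in the frame of wide_slot between -0.02 and 0.02 m and y of deep_plate_foot in the frame of wide_slot between -0.004 and 0.004 m and z of deep_plate_foot in the frame of wide_slot between -0.004 and 0.004 m and angle between each of deep_plate, shallow_plate's own z axis and vertical below 0.14 rad and angle between the x axis of each of deep_plate, shallow_plate and the x axis of rack, either way round below 0.14 rad and contact force between the fingers and deep_plate below 0.1 N and x of shallow_plate_foot in the frame of narrow_slot between -0.02 and 0.02 m and y of shallow_plate_foot in the frame of narrow_slot between -0.004 and 0.004 m and z of shallow_plate_foot in the frame of narrow_slot between -0.004 and 0.004 m and contact force between the fingers and shallow_plate below 0.1 N and value of joint retainer below 0.1 rad), for 0.2 s.
At the end, for the whole second after the job is handed in: The thick plate stands in the wide slot and the thin one in the narrow slot (within 20 mm along, 4 mm across and 4 mm in height, upright and square within 0.14 rad), released and still; lever beyond 0.95 rad with the collar sprung down (under 3 mm) (x of deep_plate_foot in the frame of wide_slot between -0.02 and 0.02 m and y of deep_plate_foot in the frame of wide_slot between -0.004 and 0.004 m and z of deep_plate_foot in the frame of wide_slot between -0.004 and 0.004 m and angle between each of deep_plate, shallow_plate's own z axis and vertical below 0.14 rad and angle between the x axis of each of deep_plate, shallow_plate and the x axis of rack, either way round below 0.14 rad and contact force between the fingers and deep_plate below 0.1 N and x of shallow_plate_foot in the frame of narrow_slot between -0.02 and 0.02 m and y of shallow_plate_foot in the frame of narrow_slot between -0.004 and 0.004 m and z of shallow_plate_foot in the frame of narrow_slot between -0.004 and 0.004 m and contact force between the fingers and shallow_plate below 0.1 N and value of joint retainer above 0.95 rad and value of joint collar below 0.003 m and linear speed of each of deep_plate, shallow_plate below 0.02 m/s); the robot touches nothing.
It fails at once if a bystander (bottle) is moved by more than 30 mm (distance of bottle from where it was at the start of the episode above 0.03 m).
It fails at once if a bystander (petri) is moved by more than 30 mm (distance of petri from where it was at the start of the episode above 0.03 m).
It fails at once if a bystander (tape) is moved by more than 30 mm (distance of tape from where it was at the start of the episode above 0.03 m).
It also fails if it takes over 72 s, if anything falls off the work surface, if the arm or the gripper's body presses on something with over 40 N, if the wrist force passes 120 N, or if a joint passes its speed limit or range.

### The arm

A 6-joint arm with a two-finger parallel gripper is mounted at the origin on a cart in front of the work surface, level with it; the furniture and walls round the work are solid. World frame = base frame: x ahead of the robot, y to its left, z up, the work surface at z = 0. Lengths are in mm, angles in rad, forces in N, time in s.
With the tool pointing down it reaches from about 300 to 850 mm from the base axis. Payload 4.2 kg.
Tool frame: the origin (TCP) lies midway between the tips of the shut fingers; the grasp point (between the pads) lies 19 mm behind it (robot.hold_point_z is the distance from the TCP to the grasp point, in mm); z points along the fingers, y is the line along which they close (so a half turn about z gives the same grasp; the last joint's range is limited). The gripper opens to 91 mm and grips with 3 to 60 N. Pads are 32 mm wide; open, the fingers measure 118 mm over their backs; the gripper's body (76 mm by 178 mm) begins 60 mm behind the grasp point.
Start: joints at [1.297, 0.32, 1.565, -0, 1.257, -0.02], TCP at [144.375, 556.596, 213.976] pointing down, gripper open.
Joint ranges: [-3.11, 3.11], [-0.84, 2.01], [0.21, 2.61], [-1.34, 4.49], [0.05, 2.63], [-2.56, 2.56]. Speed limits (rad/s): [2.57, 2.57, 3.14, 3.14, 3.14, 3.14].

### API

Orientations are given as a unit quaternion [x, y, z, w].
In Python, from rig import monitor, imaging, robot gives the robot as it stands.
- The arm moves only by the tool arm_command, never from a script. Its argument "commands" is text: rows parted by semicolons, each of 7 numbers parted by spaces: the shift along the tool's x, y, z in units of 40 mm (1.0 is 40 mm), then the turn, a rotation vector about the tool's x, y, z in units of 6 degrees (1.0 is 6 degrees), then the closure, from 0 (fully open) to 1 (shut). In form: dx dy dz rx ry rz grip; .... A call has 1 to 12 rows; each row shifts and turns the commanded pose from where the row before left it, along the tool's axes as they then stand; what a row does not reach is not made up. A row lasts 1/12 s, in which the tool goes at most 41.7 mm and 7.16 degrees, less where a joint would pass 70% of its speed; a pose out of reach is approached as far as the arm can. A call is refused whole if a number of a shift passes 1 or a number of a turn 1, either way. A call with a gripper value outside its range is refused whole. The fingers move at their own pace and stop on an object; "force" is the grip in N (left out, the last holds). Time passes only in rows, so rows that do not move let the fingers close. It gives the time, the measured TCP pose, the force, the opening and the grip force at its end, in the units of the state.
- monitor.get_obs(): the state, without advancing time (a new reading comes with each control period).
- imaging.get_image(name): name is "scene" or "top"; returns a dict with "img" (420x560x3 uint8, blue, green, red), "camera_matrix" (3x3 intrinsics, pixels), "k1" (the pictures are not rectified: a ray, as slopes to the right and down, at radius r is drawn at 1 + k1 r^2 times it, then the intrinsics apply), "rvec" (rotation vector, rad) and "tvec" (3), from world to camera coordinates, as OpenCV has them. Camera axes: x right, y down, z forward; pixel columns grow to the right and rows downward; lengths in mm; the calibration is good to about 2 mm. A picture is of the moment at which its call begins. There is no depth.
- robot.sign_off(): hands the job in; it is judged then, once.
The state is a dict: "time": time; "joint_pos": joint angles; "qd": joint speeds; "joint_torque": joint torques, N m; "ee_pos": TCP position; "orientation": TCP orientation; "contact_force": force on the tool from outside, world axes, zero at the start; "ft_torque": the same for the moment, N m; "grip_width": opening from 0.0 (shut) to 1.0 (fully open); "grasp_force": force on a finger pad.
Only numpy, scipy, OpenCV 4.12 (cv2) and the standard library are available. Lean on these libraries where they do the work, as an engineer would, in place of code of your own. Each camera call takes 0.05 s, during which the arm holds its last target. There are 200 camera calls.

## Working session

There is one attempt and no reset: what is moved stays moved. The work goes in short steps, Python scripts to look and compute and a tool call to move; the robot and the scene stay as the last step left them, time stands still between calls to the robot, and variables do not carry over. Pictures are saved under pics/ and viewed, at most 12 in all, crops included, and the job is handed in when it is done.

Besides the shell and the picture viewer there is one more tool, called after ">>>" as name(argument=value, ...) on one line, values as JSON. arm_command: Moves the arm, as the interface text tells. Its arguments: {"type":"object","properties":{"commands":{"type":"string"},"force":{"type":"number"}},"required":["commands"]}

```bash
mkdir -p pics; ls
python3 - <<'E'
from rig import monitor, imaging, robot
import cv2,pickle
print(monitor.get_obs(), robot.hold_point_z)
for n in("scene","top"):
    d=imaging.get_image(n); cv2.imwrite(f"pics/{n}0.png",d["img"]); pickle.dump(d,open(n+"0.pkl","wb"))
    print(d["camera_matrix"],d["k1"],d["rvec"],d["tvec"])
E
```

```text
pics
{'time': 0.0, 'joint_pos': array([ 1.29701151e+00,  3.20304114e-01,  1.56568406e+00,  1.21481045e-05,
        1.25744138e+00, -2.00257872e-02]), 'qd': array([ 9.86844463e-05,  1.12938873e-03, -4.76663617e-04,  8.26857878e-05,
        1.50355025e-03,  5.99921744e-04]), 'joint_torque': array([-7.67566780e-04, -4.12472105e+01, -2.31967038e+01,  7.27739744e-02,
        4.56952164e-02, -1.39362182e-04]), 'ee_pos': array([144.21846165, 556.07810933, 213.1113473 ]), 'orientation': array([ 1.26541169e-01,  9.91960931e-01, -9.07711192e-04, -1.40154654e-04]), 'contact_force': array([-0.31727192,  0.05865791, -0.17420045]), 'ft_torque': array([-0.03411605, -0.03688905,  0.03585009]), 'grasp_force': 0.0, 'grip_width': 1.0032810061022934} 18.8
[[419.07615733   0.         271.80534814]
 [  0.         419.07615733 217.00554479]
 [  0.           0.           1.        ]] 0.0012784299260341174 [ 0.63091275 -2.71493193  1.04612331] [506.59837967 344.39448362 730.97595275]
[[391.03290771   0.         282.24533852]
 [  0.         391.03290771 206.3457144 ]
 [  0.           0.           1.        ]] -0.02272806999065155 [ 2.13664358 -2.12699283  0.1737662 ] [-75.07097882 601.62974618 912.08233492]
```

View pics/scene0.png

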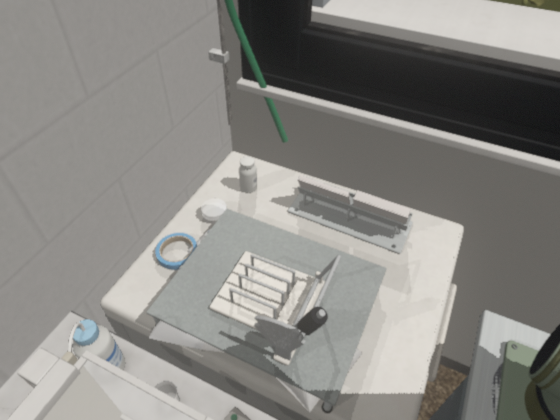

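View pics/top0.png

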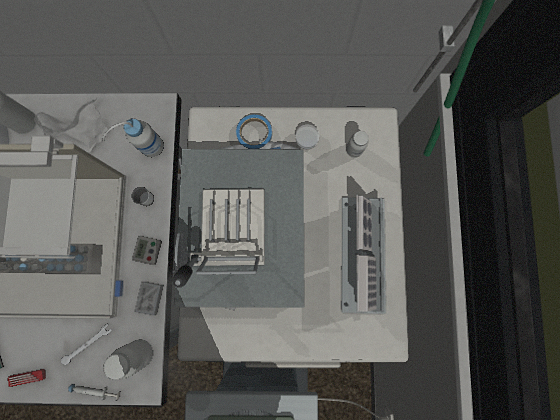

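The top view has +x up and +y left: rack around (233,228), black collar at (183,275), and stand at (363,255) holding two plates end to end. The bystanders are along the top. I'll enlarge the crops and project a few known points.

```bash
cat > h.py <<'E'
import numpy as np,cv2,pickle
from scipy.spatial.transform import Rotation as R
def load(n): return pickle.load(open(n+".pkl","rb"))
def proj(d,P):
    P=np.atleast_2d(P).astype(float); c=(cv2.Rodrigues(d["rvec"])[0]@P.T).T+np.ravel(d["tvec"])
    s=c[:,:2]/c[:,2:]; s=s*(1+d["k1"]*(s**2).sum(1,keepdims=True)); K=d["camera_matrix"]
    return s*[K[0,0],K[1,1]]+[K[0,2],K[1,2]]
def ray(d,uv):
    K=d["camera_matrix"]; u=cv2.undistortPoints(np.array([[uv]],float),K,np.array([d["k1"],0,0,0,0.]))[0,0]
    Rm=cv2.Rodrigues(d["rvec"])[0]; return -Rm.T@np.ravel(d["tvec"]),Rm.T@np.array([*u,1.])
def plane(d,uv,z):
    o,v=ray(d,uv); return o+v*(z-o[2])/v[2]
def tri(d1,a,d2,b):
    o1,v1=ray(d1,a);o2,v2=ray(d2,b); s=np.linalg.lstsq(np.c_[v1,-v2],o2-o1,rcond=None)[0]
    p,q=o1+s[0]*v1,o2+s[1]*v2; return (p+q)/2,np.linalg.norm(p-q)
E
python3 - <<'E'
from h import *
t=load("top0");s=load("scene0")
P=[[x,y,0] for x in (300,500,700) for y in(-300,0,300,500)]+[[0,0,0]]
print(np.c_[P,proj(t,P),proj(s,P)].round(0))
print([plane(t,p,0).round(0) for p in((190,108),(408,108),(180,360))])
def g(i,m=1): return cv2.resize(i,None,fx=4,fy=4,interpolation=cv2.INTER_CUBIC)
T=t["img"];S=s["img"]
cv2.imwrite("pics/t1.png",g(T[175:315,165:315])) # 600x560
a=g(T[180:325,325:395]) # 280x580
b=g(S[170:310,285:415]) # 520x560
c=np.zeros((600,800,3),np.uint8);c[:580,:280]=a;c[:560,280:]=b;cv2.imwrite("pics/st1.png",c)
cv2.imwrite("pics/s1.png",g(S[235:370,205:345]))
E
```

```text
[[ 300. -300.    0.  374.  331.  427.  237.]
 [ 300.    0.    0.  252.  330.  393.  343.]
 [ 300.  300.    0.  132.  329.  341.  510.]
 [ 300.  500.    0.   52.  328.  285.  685.]
 [ 500. -300.    0.  372.  250.  347.  210.]
 [ 500.    0.    0.  254.  249.  299.  303.]
 [ 500.  300.    0.  137.  248.  227.  445.]
 [ 500.  500.    0.   60.  248.  154.  590.]
 [ 700. -300.    0.  369.  173.  276.  186.]
 [ 700.    0.    0.  255.  173.  218.  269.]
 [ 700.  300.    0.  142.  172.  131.  391.]
 [ 700.  500.    0.   67.  172.   47.  512.]
 [   0.    0.    0.  250.  462.  563.  415.]]
[array([880., 180.,   0.]), array([ 883., -412.,    0.]), array([228., 176.,   0.])]
```

View pics/t1.png

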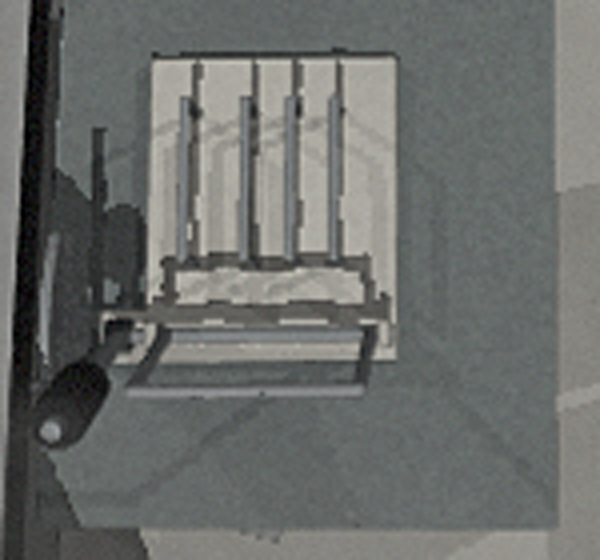

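View pics/st1.png

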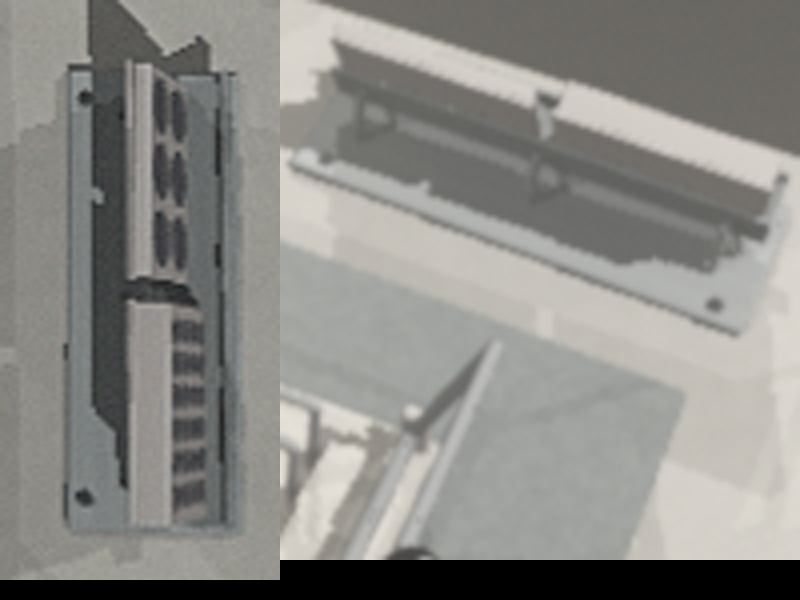

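View pics/s1.png

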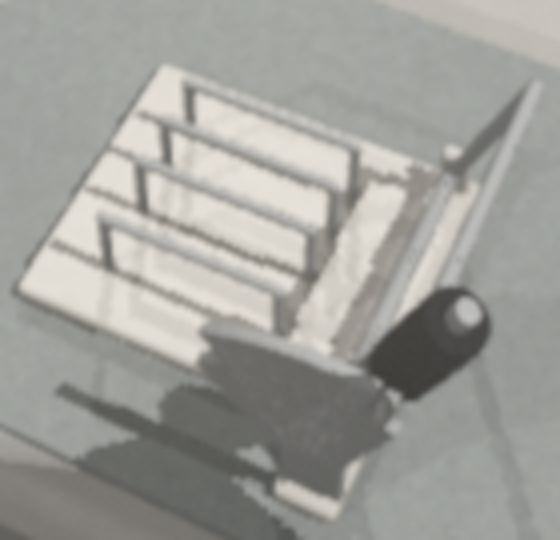

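The crops show these positions:
- **Stand (top view):** the thin plate is at the far end (2x3 wells, back edge at crop u≈127) and the thick one at the near end (u≈130).
- **Rack (top view):** base corners at crop (153,58), (397,55) and (397,360). Wire gaps are wide on the left and narrow on the right.
- **Collar (top view):** lever end at (50,432).

Next come the sub-pixel edges and triangulation.

Run:
```python
from h import *
t=load("top0");s=load("scene0")
T=lambda u,v,ox=165,oy=175:((u+.5)/4-.5+ox,(v+.5)/4-.5+oy)
f=lambda p:np.round(p,1)
print("rack BL BR FR",[f(plane(t,T(*p),70)) for p in((153,58),(397,55),(397,360))])
print("rack scene",[f(plane(s,T(*p,205,235),70)) for p in((165,66),(18,290),(332,520))])
print("wire tops front/back",[f(plane(t,T(*p),115)) for p in((185,100),(245,100),(290,100),(335,100),(335,258),(185,258))])
print("lever end",[f(x) if not np.isscalar(x) else x for x in tri(t,T(50,432),s,T(467,312,205,235))])
print("riser top FR",f(plane(t,T(556,528),60)),"stand base",[f(plane(t,T(*p,325,180),5)) for p in((67,66),(237,72),(240,530),(68,530))])
gt=cv2.cvtColor(t["img"],6).astype(float);gs=cv2.cvtColor(s["img"],6).astype(float)
print("top rows:");
for v in (200,206,212,218,224,230,236,242,258,265,275,285,295,305):
    r=gt[v,350:385]; print(v,r.astype(int))
print("scene cols")
for u in range(296,416,8): print(u,gs[172:225,u].astype(int))
```

```text
rack BL BR FR [array([640.3, 120.9,  70. ]), array([642.7, -27.6,  70. ]), array([459.4, -29.9,  70. ])]
rack scene [array([638.1, -25.8,  70. ]), array([636.8, 122.2,  70. ]), array([456.5, 157.9,  70. ])]
wire tops front/back [array([606.1,  91.8, 115. ]), array([606.2,  57.2, 115. ]), array([606.3,  31.3, 115. ]), array([606.4,   5.3, 115. ]), array([515.5,   3.6, 115. ]), array([515.1,  88.6, 115. ])]
lever end [array([420.7, 129.5, 230.7]), np.float64(0.30663320557279405)]
riser top FR [ 362.8 -123.5   60. ] stand base [array([ 637.1, -225.1,    5. ]), array([ 633.6, -335.2,    5. ]), array([ 345.6, -326.4,    5. ]), array([ 345.3, -220. ,    5. ])]
top rows:
200 [ 80  79  85  83  78  75 112 141 105 146 141 157 163 106  64  69 105 136
 129 110 125 122 125 125 121 124 116 121 103  66 110 126 113 141 137]
206 [ 63  67  66  68  64  57 101 157 119 150 145 159 162  79  59  65  81  92
  62  65  77  99 103 104 103 108 119 119 121 102  96 121 122 145 141]
212 [ 63  71  70  66  65  59  88 125 117 151 150 157 161 105  89  58  98 124
  73  62  70  83 108 105 102 104 106 106  89  48  95 108
[... 4241 characters left out ...]
111 113 116 109 100 100 100 102 113 126]
392 [103 103 105 104 103 104 104 104 105 105 104 104 103 104 105 105 105 106
 105 107 105 106 105 106 106 107 107 107 107 122 176 206 208 208 208 208
 207 205 194 188 169 121 111 111 112 112 112 114 115 106  99 100 100]
400 [104 104 103 103 104 103 103 104 105 104 105 104 105 104 104 105 105 105
 105 106 106 107 106 106 107 106 107 107 107 108 107 110 137 185 207 209
 209 208 208 208 208 201 188 159 120 113 113 112 113 111 115 113 104]
408 [103 104 104 104 103 103 104 104 104 104 104 105 105 105 105 105 104 104
 105 106 105 104 106 106 107 106 107 106 106 108 109 107 108 108 119 166
 200 209 209 209 209 202 187 171 171 166 155 159 161 163 170 174 179]
```

Run:
```python
from h import *
t=load("top0");s=load("scene0")
gt=cv2.cvtColor(t["img"],6).astype(float)
def lplane(p,q):
    o,a=ray(s,p);_,b=ray(s,q);n=np.cross(a,b);return o,n/np.linalg.norm(n)
def hit(uv,pl):
    o,v=ray(t,uv);return o+v*((pl[0]-o)@pl[1])/(v@pl[1])
print("cam",ray(t,(280,210))[0].round(),ray(s,(280,210))[0].round())
thin=lplane((312,184.4),(344,195.4));thick=lplane((360,201.3),(400,215.2))
print("thin back top edge",[hit(p,thin).round(1) for p in((356.0,200),(356.5,242))])
print("thick",[hit(p,thick).round(1) for p in((356.5,258),(357,295))])
for u in(359,360,361,362): print(u,gt[190:202,u].astype(int),gt[242:262,u].astype(int),gt[305:318,u].astype(int))
# wires in top
for v in range(201,240,4): print(v,gt[v,203:260].astype(int))
```

```text
cam [442. -77. 999.] [350. 434. 774.]
thin back top edge [array([ 609. , -244.7,  101.9]), array([ 511.1, -243.4,  101.2])]
thick [array([ 474.7, -242.6,  100.1]), array([ 392. , -241.9,   98.8])]
359 [ 90  88  95  89  82  86 157 148 149 144 146 146] [157 155 156 156 155 158 157  83  54  63  63  67  48  97 160 152 154 153
 150 153] [146 140 148 142 147 141 131 122 128 131 139 139 142]
360 [ 91  88  87  90  84  88 162 153 148 146 141 148] [151 154 146 154 155 157 158  65  60  68  70  62  56  93 158 147 146 143
 146 146] [148 152 147 146 146 154 140 118 125 135 146 152 149]
361 [ 89  86  90  88  84  97 176 161 162 162 157 164] [161 160 156 160 159 163 164  72  59  72  73  64  67  93 160 146 144 145
 152 145] [147 145 149 149 146 150 131 111 125 141 156 159 157]
362 [ 82  91  88  87  87  98 169 167 166 166 163 162] [157 153 154 152 150 155 149  92  59  62  82  77  73  97 160 146 146 147
 146 145] [150 147 149 148 149 154 142 117 126 143 156 156 158]
201 [173 165 170 170 170 172 166 112 135  74  47 100 177 175 164 167 167 171
 168 168 172 163 115 130  81  49 112 179 169 168 170 175 165 1
[... 1530 characters left out ...]
72 167 152 155 154 121 125 108  91 108 175 176 168 145 150 149 157
 173 172 166 130 120 124  60 100 165 159 174 155 161 161 153 113 131 117
  90 114 180 173 172 173 173 165 106 123 109 164 170 165 166 167 171 168
 165 156 156]
233 [172 171 165 149 151 148 119 122 123 173  87 108 181 168 148 151 155 152
 170 175 173 136 121 122  64  74  93 164 172 157 156 158 155 115 127  93
 113 183 175 172 173 174 173 164 109 129  90 109 180 172 172 170 166 170
 166 157 159]
237 [174 172 151 147 158 156 111 131 116  93  96 112 186 174 145 148 148 147
 165 166 160 135 124 123  69  76  97 169 175 164 163 165 157 116 131  94
 118 181 173 171 170 170 170 158 114 131  89 113 180 174 174 177 176 170
 168 158 157]
```

Run:
```python
from h import *
def tool(yaw,tiltx=0,tilty=0,flip=0):
    B=np.array([[-1,0,0],[0,1,0],[0,0,-1.]]).T  # tool x=-X,y=+Y,z=-Z
    M=R.from_euler('z',yaw)*R.from_rotvec([tiltx,0,0])*R.from_rotvec([0,tilty,0])
    return M*R.from_matrix(B)*R.from_euler('z',flip*np.pi)
for nm,tg,xy in (("thick",tool(-.02,-np.radians(27)),(418,-200)),("thin",tool(-.02,-np.radians(27)),(558,-200)),("place",tool(.02),(560,45)),("colOpen",tool(.02,0,-np.radians(20)),(400,129)),("colShut",tool(.02,0,np.radians(37)),(620,129))):
  for fl in(0,1):
    T=tg*R.from_euler('z',fl*np.pi)
    for a in(1.7,2.1):
      q1=np.arctan2(xy[1],xy[0]); W=(R.from_euler('z',q1)*R.from_euler('y',a)).inv()*T*R.from_euler('z',-np.pi/2)
      e=W.as_euler('ZYZ'); print(nm,fl,a,"q1 %.2f"%q1,e.round(2),"alt",np.round([e[0]-np.sign(e[0])*np.pi,-e[1],e[2]-np.sign(e[2])*np.pi],2))
from rig import monitor
o=monitor.get_obs();c=R.from_quat(o["orientation"]);
print("to tool(0,0):",np.degrees((c.inv()*tool(-.02)).as_rotvec()).round(1), c.as_matrix().round(3))
```

```text
thick 0 1.7 q1 -0.45 [-0.45  1.27 -1.9 ] alt [ 2.69 -1.27  1.24]
thick 0 2.1 q1 -0.45 [-0.55  0.91 -1.68] alt [ 2.59 -0.91  1.46]
thick 1 1.7 q1 -0.45 [-0.45  1.27  1.24] alt [ 2.69 -1.27 -1.9 ]
thick 1 2.1 q1 -0.45 [-0.55  0.91  1.46] alt [ 2.59 -0.91 -1.68]
thin 0 1.7 q1 -0.34 [-0.46  1.31 -1.8 ] alt [ 2.68 -1.31  1.34]
thin 0 2.1 q1 -0.34 [-0.55  0.96 -1.59] alt [ 2.59 -0.96  1.55]
thin 1 1.7 q1 -0.34 [-0.46  1.31  1.34] alt [ 2.68 -1.31 -1.8 ]
thin 1 2.1 q1 -0.34 [-0.55  0.96  1.55] alt [ 2.59 -0.96 -1.59]
place 0 1.7 q1 0.08 [ 0.    1.44 -1.51] alt [ 0.   -1.44  1.63]
place 0 2.1 q1 0.08 [ 0.    1.04 -1.51] alt [-3.14 -1.04  1.63]
place 1 1.7 q1 0.08 [0.   1.44 1.63] alt [-3.14 -1.44 -1.51]
place 1 2.1 q1 0.08 [0.   1.04 1.63] alt [ 0.   -1.04 -1.51]
colOpen 0 1.7 q1 0.31 [-0.11  1.11 -1.25] alt [ 3.03 -1.11  1.9 ]
colOpen 0 2.1 q1 0.31 [-0.15  0.71 -1.18] alt [ 2.99 -0.71  1.96]
colOpen 1 1.7 q1 0.31 [-0.11  1.11  1.9 ] alt [ 3.03 -1.11 -1.25]
colOpen 1 2.1 q1 0.31 [-0.15  0.71  1.96] alt [ 2.99 -0.71 -1.18]
colShut 0 1.7 q1 0.21 [ 0.13  2.08 -1.36] alt [-3.01 -2.08  1.78]
colShut 0 2.1 q1 0.21 [ 0.11  1.68 -1.41] alt [-3.03 -1.68  1.73]
colShut 1 1.7 q1 0.21 [0.13 2.08 1.78] alt [-3.01 -2.08 -1.36]
colShut 1 2.1 q1 0.21 [0.11 1.68 1.73] alt [-3.03 -1.68 -1.41]
to tool(0,0): [ -0.1  -0.  -13.4] [[-0.968  0.251 -0.   ]
 [ 0.251  0.968 -0.001]
 [ 0.    -0.002 -1.   ]]
```

>>> arm_command(commands="0 0 -1 0 0 -0.75 0; 0 0 -1 0 0 -0.75 0; 0 0 -1 0 0 -0.73 0; -0.38 -0.95 0 0 0 0 0; -0.38 -0.95 0 0 0 0 0; -0.38 -0.95 0 0 0 0 0; -0.38 -0.95 0 0 0 0 0; -0.38 -0.95 0 0 0 0 0; -0.38 -0.95 0 0 0 0 0; -0.38 -0.95 0 0 0 0 0; -0.38 -0.95 0 0 0 0 0; -0.38 -0.95 0 0 0 0 0", force=30)

```text
time: 1.1
ee_pos: [274.0, 209.9, 333.7]
orientation: [0.01, 1.0, -0.0, 0.0]
contact_force: [1.2, 0.5, 0.7]
grip_width: 1.002
grasp_force: 0.0
```

>>> arm_command(commands="-0.38 -0.95 0 0 0 0 0; -0.38 -0.95 0 0 0 0 0; -0.38 -0.95 0 0 0 0 0; -0.38 -0.95 0 0 0 0 0; -0.38 -0.95 0 0 0 0 0; -0.38 -0.95 0 0 0 0 0; -0.38 -0.95 0 0 0 0 0; -0.38 -0.95 0 0 0 0 0; 0 0 0 1 0 0 0; 0 0 0 1 0 0 0; 0 0 0 1 0 0 0; 0 0 0 1 0 0 0")

```text
time: 2.1
ee_pos: [389.6, -95.9, 334.4]
orientation: [0.012, 0.978, -0.21, -0.002]
contact_force: [-0.6, -0.6, 0.1]
grip_width: 1.0
grasp_force: 0.0
```

>>> arm_command(commands="0 0 0 0.5 0 0 0; 0 0 0 0 0 0 0; 0 0 0 0 0 0 0")

```text
time: 2.35
ee_pos: [389.6, -93.9, 333.4]
orientation: [0.009, 0.972, -0.233, -0.003]
contact_force: [-1.1, 0.2, -0.8]
grip_width: 0.994
grasp_force: 0.0
```

```bash
cat >> h.py <<'E'
def tool(yaw,tiltx=0,tilty=0):
    B=np.array([[-1,0,0],[0,1,0],[0,0,-1.]])
    return R.from_euler('z',yaw)*R.from_euler('x',tiltx,degrees=True)*R.from_euler('y',tilty,degrees=True)*R.from_matrix(B)
def go(*goals):
    from rig import monitor
    o=monitor.get_obs(); p=o["ee_pos"];c=R.from_quat(o["orientation"]); print("t",round(o["time"],2),"ee",p.round(1),"w",o["grip_width"].round(3),"F",o["contact_force"].round(1))
    for P,T in goals:
        print("turn u",((c.inv()*T).as_rotvec(degrees=True)/6).round(2),"shift u, in old axes",(c.inv().apply(np.array(P)-p)/40).round(2),"in new axes",(T.inv().apply(np.array(P)-p)/40).round(2)); p=np.array(P);c=T
E
python3 - <<'E'
from h import *
G=np.array([418,-268.3,74.8]);z=np.array([0,.454,.891])
go((G+70*z,tool(-.02,-27)),(G,tool(-.02,-27)))
E
```

```text
Traceback (most recent call last):
  File "h.py", line 21, in go
    o=monitor.get_obs(); p=o["ee_pos"];c=R.from_quat(o["orientation"]); print("t",round(o["time"],2),"ee",p.round(1),"w",o["grip_width"].round(3),"F",o["contact_force"].round(1))
                                                                                                                         ^^^^^^^^^^^^^^^^^^^^^
AttributeError: 'float' object has no attribute 'round'
```

```bash
sed -i 's/o\["grip_width"\].round(3)/round(o["grip_width"],3)/' h.py
python3 - <<'E'
from h import *
G=np.array([418,-268.3,74.8]);z=np.array([0,.454,.891])
go((G+70*z,tool(-.02,-27)),(G,tool(-.02,-27)))
E
```

```text
t 2.35 ee [389.6 -93.9 333.4] w 0.994 F [-1.1  0.2 -0.8]
turn u [ 0.01 -0.    0.02] shift u, in old axes [-0.78 -0.95  5.98] in new axes [-0.78 -0.94  5.98]
turn u [0. 0. 0.] shift u, in old axes [-0.02  0.    1.75] in new axes [-0.02  0.    1.75]
```

>>> arm_command(commands="-0.13 -0.16 0.99 0 0 0 0.2; -0.13 -0.16 0.99 0 0 0 0.2; -0.13 -0.16 0.99 0 0 0 0.2; -0.13 -0.16 0.99 0 0 0 0.2; -0.13 -0.16 0.99 0 0 0 0.2; -0.13 -0.16 0.99 0 0 0 0.2; 0 0 0 0 0 0 0.2; 0 0 0 0 0 0 0.2")

```text
time: 3.02
ee_pos: [416.6, -238.7, 138.5]
orientation: [0.012, 0.972, -0.233, -0.004]
contact_force: [0.7, -0.3, 0.4]
grip_width: 0.8
grasp_force: 0.0
```

Run:
```python
from h import *
from rig import imaging
G=np.array([418,-268.3,74.8]);z=np.array([0,.454,.891])
go((G,tool(-.02,-27)))
a=imaging.get_image("top")["img"][200:330,320:420];b=imaging.get_image("scene")["img"][150:280,330:430]
cv2.imwrite("pics/g1.png",cv2.resize(np.hstack([a,b]),None,fx=4,fy=4,interpolation=2))
```

```text
t 3.02 ee [ 416.6 -238.7  138.5] w 0.8 F [ 0.7 -0.3  0.4]
turn u [ 0.01 -0.05 -0.03] shift u, in old axes [-0.06  0.06  1.75] in new axes [-0.05  0.07  1.75]
```

View pics/g1.png

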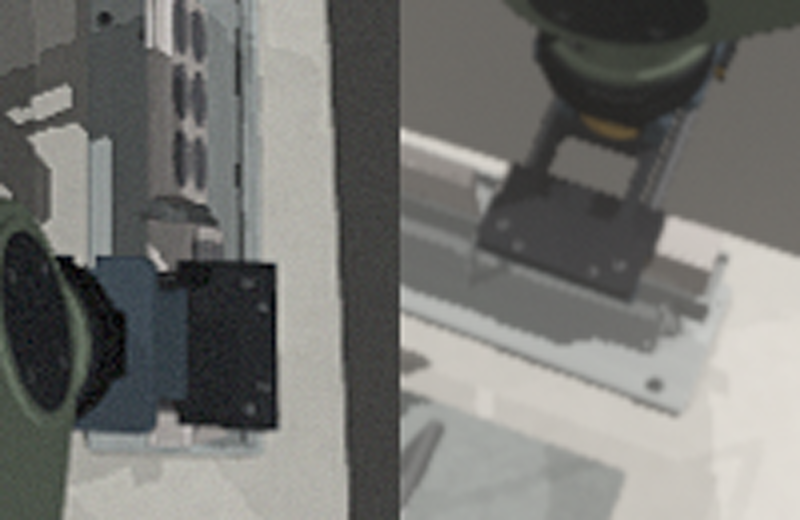

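The gripper straddles the thick plate: a finger at (228,345) on the front side in the top view, and one at (570,230) behind the back in the scene view. I'll descend, close and lift.

>>> arm_command(commands="-0.05 0.06 0.5 0 0 0 0.2; 0 0 0.5 0 0 0 0.2; 0 0 0.5 0 0 0 0.2; 0 0 0.25 0 0 0 0.2; 0 0 0 0 0 0 0.6; 0 0 0 0 0 0 1; 0 0 0 0 0 0 1; 0 0 0 0 0 0 1; 0 0 0 0 0 0 1; 0 0 0 0 0 0 1", force=25)

```text
time: 3.95
ee_pos: [419.8, -266.7, 76.9]
orientation: [0.01, 0.972, -0.234, -0.002]
contact_force: [0.3, 0.0, -0.1]
grip_width: 0.392
grasp_force: 0.0
```

>>> arm_command(commands="0 0 0 0 0 0 1; 0 0 0 0 0 0 1; 0 0 0 0 0 0 1")

```text
time: 4.2
ee_pos: [419.5, -267.4, 76.8]
orientation: [0.01, 0.972, -0.234, -0.002]
contact_force: [-0.7, -1.8, 4.2]
grip_width: 0.264
grasp_force: 25.0
```

>>> arm_command(commands="0 0 -0.25 0 0 0 1; 0 0 -0.5 0 0 0 1; 0 0 -0.75 0 0 0 1; 0 0 -1 0 0 0 1; 0 0 -1 0 0 0 1; 0 0 -1 -0.5 0 0 1; 0 0 -1 -1 0 0 1; 0 0 0 -1 0 0 1; 0 0 0 -1 0 0 1; 0 0 0 -1 0 0 1; 0 0 0 0 0 0 1; 0 0 0 0 0 0 1")

```text
time: 5.2
ee_pos: [420.7, -169.9, 272.4]
orientation: [0.012, 1.0, -0.0, -0.001]
contact_force: [0.2, 0.5, -1.9]
grip_width: 0.261
grasp_force: 25.0
```

Run:
```python
from h import *
go(([559,73.5,225],tool(.02)))
```

```text
t 5.2 ee [ 420.7 -169.9  272.4] w 0.261 F [ 0.2  0.5 -1.9]
turn u [-0.   -0.01 -0.42] shift u, in old axes [-3.31  6.16  1.18] in new axes [-3.58  6.01  1.19]
```

>>> arm_command(commands="0 0 0 0 0 -0.42 1; -0.45 0.75 0 0 0 0 1; -0.45 0.75 0 0 0 0 1; -0.45 0.75 0 0 0 0 1; -0.45 0.75 0 0 0 0 1; -0.45 0.75 0 0 0 0 1; -0.45 0.75 0 0 0 0 1; -0.45 0.75 0.2 0 0 0 1; -0.43 0.76 0.4 0 0 0 1; 0 0 0.5 0 0 0 1; 0 0 0 0 0 0 1; 0 0 0 0 0 0 1")

```text
time: 6.2
ee_pos: [557.2, 76.0, 227.7]
orientation: [-0.013, 1.0, -0.001, -0.002]
contact_force: [0.3, 0.3, -1.6]
grip_width: 0.263
grasp_force: 25.0
```

Run:
```python
from h import *
from rig import imaging
go(([559,73.5,185],tool(.02)),([559,73.5,123],tool(.02)))
for n in("top","scene"):
    d=imaging.get_image(n);pickle.dump(d,open(n+"1.pkl","wb"))
a=load("top1")["img"][160:300,180:280];b=load("scene1")["img"][220:360,200:300]
cv2.imwrite("pics/p1.png",cv2.resize(np.hstack([a,b]),None,fx=4,fy=4,interpolation=2))
```

```text
t 6.2 ee [557.2  76.  227.7] w 0.263 F [ 0.3  0.3 -1.6]
turn u [-0.01 -0.04  0.06] shift u, in old axes [-0.05 -0.06  1.07] in new axes [-0.04 -0.06  1.07]
turn u [0. 0. 0.] shift u, in old axes [0.   0.   1.55] in new axes [0.   0.   1.55]
```

View pics/p1.png

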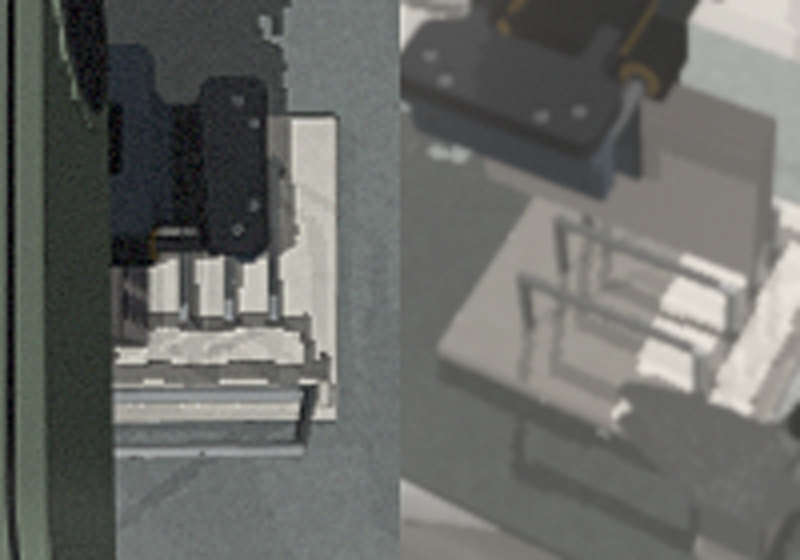

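The plate hangs straight above the rack, its lower near corner at about (757,268) in the crop. I'll compare that with the predicted position.

Run:
```python
from h import *
s=load("scene1")
P=[[x,88,z] for x in(494,621) for z in(174.7,259.7)]
uv=proj(s,P); print(np.c_[P,(uv-[200,220]+.5)*4+[400,0]].round(0))
for y in(57,90): print([((proj(s,[[x,y,115]])-[200,220]+.5)*4+[400,0]).round(0) for x in(515,605)])
g=cv2.cvtColor(s["img"],6).astype(int)
for u in(240,255,270,285): print(u,g[250:300,u])
```

```text
[[494.  88. 175. 748. 290.]
 [494.  88. 260. 753. 169.]
 [621.  88. 175. 484. 180.]
 [621.  88. 260. 465.  55.]]
[array([[731., 291.]]), array([[559., 218.]])]
[array([[700., 348.]]), array([[524., 272.]])]
240 [ 69  68  68  66  59  55  55  54  60  67  68  68  67  68  68  71  92 116
 125 127 129 141 148 141 124 116 106  98  96  96  97  97  97  97  99 100
 100 106 120 132 133 126 120 116 113 115 118 116 117 125]
255 [ 98  92  83  72  66  64  65  68  68  69  67  68  72  94 117 125 126 127
 127 127 126 127 127 127 127 128 133 145 148 137 124 119 117 136 152 154
 155 156 154 147 131 122 126 130 142 153 154 149 137 124]
270 [113 113 114 113 111 111 112 112 112 120 126 128 128 127 129 128 127 128
 127 129 129 128 127 128 128 128 128 127 129 129 128 130 136 156 190 191
 156 126 131 192 223 224 221 220 221 224 221 213 200 169]
285 [115 115 115 114 116 114 114 116 114 114 113 114 113 113 118 124 128 129
 129 130 129 128 130 129 130 129 129 130 129 130 130 130 130 129 130 129
 129 135 163 205 221 200 161 153 153 152 151 149 144 143]
```

Run:
```python
from h import *
t=load("top1");s=load("scene1")
P=[[494,y,z] for y in(64,88) for z in(174.7,259.7)]
print(np.c_[P,proj(t,P),proj(s,P)].round(1))
g=cv2.cvtColor(t["img"],6).astype(int)
for v in(230,234,238,242): print(v,g[v,205:235])
print([ (u,g[236:256,u].tolist()) for u in(209,212,215)])
g=cv2.cvtColor(s["img"],6).astype(int)
for v in range(244,296,6): print(v,g[v,275:305])
```

```text
[[494.   64.  174.7 217.  246.8 292.4 281.1]
 [494.   64.  259.7 209.4 243.9 294.3 250.3]
 [494.   88.  174.7 205.6 246.7 286.4 292. ]
 [494.   88.  259.7 196.7 243.8 287.8 261.7]]
230 [ 54  40  56  84  75  64  71  77  54  57  45  59 130 178 172 170 195 193
 191 151  63  85  73 115 180 183 197 177 181 179]
234 [ 53  48  59  82  73  51  30  54  53  75  71  90 141 176 173 177 191 194
 192 150  61  76  76  86 110 187 193 181 181 183]
238 [ 46  45  52  85  70  51  36  60  44  49  45  44  69  80  84  78  98  96
  94 100 146 140  69  85 110 188 193 180 182 185]
242 [ 55  49  58  80  75  65  89  88  90  85  81  81  89 116 183 182 203 177
 181 172 104 112 103 106  97  93 104  90  88  88]
[(209, [73, 79, 70, 72, 77, 73, 75, 73, 65, 57, 104, 191, 102, 127, 188, 106, 114, 112, 109, 126]), (212, [48, 51, 60, 68, 84, 89, 88, 86, 76, 53, 83, 173, 180, 201, 193, 97, 106, 108, 107, 119]), (215, [52, 51, 45, 51, 57, 78, 81, 83, 90, 74, 86, 187, 202, 198, 193, 97, 111, 108, 110, 133])]
244 [114 115 119 127 138 147 153 159 165 168 171 169 169 169 168 168 168 169
 169 170 170 169 168 168 167 167 167 167
[... 325 characters left out ...]
113 110 110 113
 137 154 160 161 160 160 158 160 163 165 163 160]
268 [129 129 128 129 129 129 129 129 129 130 129 129 130 128 117 110 110 116
 153 166 166 166 166 167 169 169 167 166 164 162]
274 [129 129 129 129 128 130 130 129 129 130 130 128 129 125 116 111 109 109
 116 144 201 217 220 219 220 222 224 225 225 222]
280 [129 129 129 129 129 129 129 130 129 130 130 130 129 121 113 112 117 114
 122 140 152 159 185 191 169 155 154 154 157 157]
286 [224 220 208 196 179 161 145 135 131 130 129 129 131 124 136 146 131 120
 137 197 217 219 220 220 222 223 221 220 220 215]
292 [214 207 201 184 166 160 166 175 182 171 161 138 113 106 130 178 202 203
 205 218 225 227 227 228 228 227 211 176 149 145]
```

The edges agree with the predicted position: front top and bottom edges and end row match within about 1 px. I'll correct y slightly and descend.

>>> arm_command(commands="-0.05 -0.06 0.4 0 0 0.05 1; 0 0 0.5 0 0 0 1; 0 0 0.5 0 0 0 1; 0 0 0.3 0 0 0 1; 0 0 0 0 0 0 1; 0 0 0 0 0 0 1")

```text
time: 6.8
ee_pos: [561.1, 71.8, 162.3]
orientation: [-0.009, 1.0, -0.0, 0.001]
contact_force: [-0.3, 0.1, -0.9]
grip_width: 0.261
grasp_force: 25.0
```

>>> arm_command(commands="0 0 0.15 0 0 0 1; 0 0 0.15 0 0 0 1; 0 0 0.15 0 0 0 1; 0 0 0.1 0 0 0 1; 0 0 0 0 0 0 1")

```text
time: 7.22
ee_pos: [560.2, 72.4, 138.1]
orientation: [-0.009, 1.0, -0.0, -0.001]
contact_force: [0.6, -0.3, 0.1]
grip_width: 0.261
grasp_force: 25.0
```

Run:
```python
from h import *
go(([559,73.5,123],tool(.02)))
go(([559,73.5,123],tool(.02)))
```

```text
t 7.22 ee [560.2  72.4 138.1] w 0.261 F [ 0.6 -0.3  0.1]
turn u [-0.   -0.02 -0.01] shift u, in old axes [0.03 0.03 0.38] in new axes [0.03 0.03 0.38]
t 7.22 ee [560.2  72.4 138.1] w 0.261 F [ 0.6 -0.3  0.1]
turn u [-0.   -0.02 -0.01] shift u, in old axes [0.03 0.03 0.38] in new axes [0.03 0.03 0.38]
```

>>> arm_command(commands="0 0 0.1 0 0 0 1; 0 0 0.1 0 0 0 1; 0 0 0.1 0 0 0 1; 0 0 0 0 0 0 1; 0 0 0 0 0 0 1")

```text
time: 7.63
ee_pos: [560.7, 72.5, 126.8]
orientation: [-0.009, 1.0, 0.0, -0.0]
contact_force: [-0.2, -0.7, -0.9]
grip_width: 0.265
grasp_force: 25.0
```

>>> arm_command(commands="0 0 0.05 0 0 0 1; 0 0 0.05 0 0 0 1; 0 0 0 0 0 0 1")

```text
time: 7.88
ee_pos: [560.6, 72.4, 122.8]
orientation: [-0.009, 1.0, 0.0, -0.0]
contact_force: [-0.4, 0.2, -1.4]
grip_width: 0.262
grasp_force: 25.0
```

>>> arm_command(commands="0 0 0.05 0 0 0 1; 0 0 0 0 0 0 1; 0 0 0 0 0 0 1")

```text
time: 8.13
ee_pos: [560.8, 72.5, 121.1]
orientation: [-0.009, 1.0, 0.0, 0.0]
contact_force: [-0.1, 0.3, -1.0]
grip_width: 0.264
grasp_force: 25.0
```

>>> arm_command(commands="0 0 0.03 0 0 0 1; 0 0 0 0 0 0 1; 0 0 0 0 0 0 1")

```text
time: 8.38
ee_pos: [560.9, 72.5, 120.9]
orientation: [-0.009, 1.0, 0.0, 0.0]
contact_force: [-2.8, -0.7, 5.7]
grip_width: 0.261
grasp_force: 25.0
```

>>> arm_command(commands="0 0 0 0 0 0 0.6; 0 0 0 0 0 0 0.56; 0 0 0 0 0 0 0.56; 0 0 -0.2 0 0 0 0.56; 0 0 -0.5 0 0 0 0.56; 0 0 -1 0 0 0 0.56; 0 0 -1 0 0 0 0.56; 0 0 -1 0 0 0 0.56; 0 0 -0.5 0 0 0 0.56")

```text
time: 9.13
ee_pos: [562.4, 72.7, 293.9]
orientation: [-0.009, 1.0, 0.0, 0.004]
contact_force: [0.4, 0.8, 0.7]
grip_width: 0.444
grasp_force: 0.0
```

Run:
```python
from h import *
G=np.array([557.8,-265.8,73.9]);z=np.array([0,.454,.891])
go((G+190*z,tool(-.02,-27)),(G,tool(-.02,-27)))
```

```text
t 9.13 ee [562.4  72.7 293.9] w 0.444 F [0.4 0.8 0.7]
turn u [4.51 0.17 0.34] shift u, in old axes [ 0.24 -6.3   1.26] in new axes [-0.01 -5.04  3.99]
turn u [0. 0. 0.] shift u, in old axes [-0.04  0.    4.75] in new axes [-0.04  0.    4.75]
```

>>> arm_command(commands="0 0 0 0 0.15 0.34 0.3; 0 -0.9 0 0 0 0 0.3; 0 -0.9 0.1 0 0 0 0.3; 0 -0.9 0.2 0 0 0 0.3; 0 -0.9 0.2 0 0 0 0.3; 0 -0.9 0.25 0 0 0 0.3; 0 -0.9 0.25 0 0 0 0.3; 0 -0.9 0.25 0.5 0 0 0.3; 0 0 0 1 0 0 0.3; 0 0 0 1 0 0 0.3; 0 0 0 1 0 0 0.3; 0 0 0 1 0 0 0.3")

```text
time: 10.13
ee_pos: [556.2, -180.2, 239.4]
orientation: [0.007, 0.972, -0.236, -0.008]
contact_force: [-0.2, 0.4, -0.6]
grip_width: 0.699
grasp_force: 0.0
```

Run:
```python
from h import *
from rig import imaging
t=imaging.get_image("top")
G=np.array([557.8,-265.8,73.9]);z=np.array([0,.454,.891])
go((G+65*z,tool(-.02,-27)),(G,tool(-.02,-27)))
# thick plate in rack
cv2.imwrite("pics/r1.png",cv2.resize(t["img"][175:315,165:315],None,fx=4,fy=4,interpolation=2))
```

```text
t 10.18 ee [ 555.5 -176.7  236.6] w 0.703 F [-1.2  2.8 -1.6]
turn u [-0.05 -0.12  0.12] shift u, in old axes [-0.13 -0.12  3.01] in new axes [-0.09 -0.14  3.01]
turn u [0. 0. 0.] shift u, in old axes [-0.01  0.    1.62] in new axes [-0.01  0.    1.62]
```

View pics/r1.png

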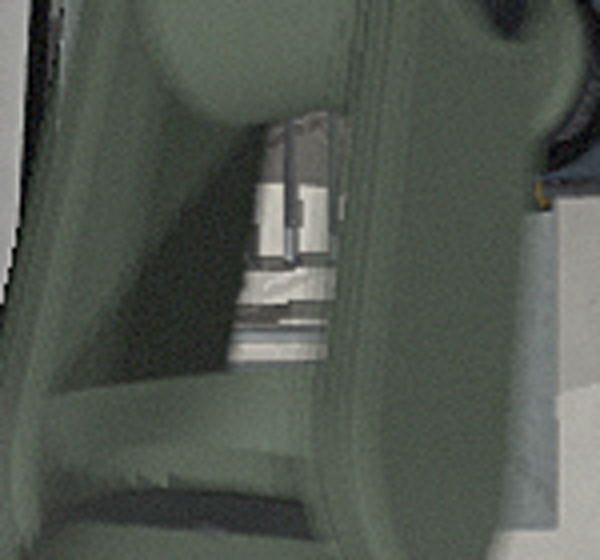

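The arm hides the rack in this view. I'll grasp the thin plate now: fine correction, descend, close.

>>> arm_command(commands="-0.1 -0.13 0.8 -0.05 -0.1 0.1 0.3; 0 0 0.9 0 0 0 0.3; 0 0 0.9 0 0 0 0.3; 0 0 0.4 0 0 0 0.3; 0 0 0 0 0 0 0.3; 0 0 0 0 0 0 0.3")

```text
time: 10.68
ee_pos: [557.9, -238.7, 133.1]
orientation: [0.011, 0.973, -0.231, -0.004]
contact_force: [0.8, -0.1, -0.2]
grip_width: 0.698
grasp_force: 0.0
```

Run:
```python
from h import *
G=np.array([557.8,-265.8,73.9])
go((G,tool(-.02,-27)))
```

```text
t 10.68 ee [ 557.9 -238.7  133.1] w 0.698 F [ 0.8 -0.1 -0.2]
turn u [ 0.06 -0.03 -0.02] shift u, in old axes [-0.02  0.06  1.63] in new axes [-0.01  0.07  1.63]
```

>>> arm_command(commands="0 0.06 0.5 0.05 0 0 0.3; 0 0 0.5 0 0 0 0.3; 0 0 0.4 0 0 0 0.3; 0 0 0.18 0 0 0 0.3; 0 0 0 0 0 0 0.6; 0 0 0 0 0 0 1; 0 0 0 0 0 0 1; 0 0 0 0 0 0 1; 0 0 0 0 0 0 1; 0 0 0 0 0 0 1; 0 0 0 0 0 0 1; 0 0 0 0 0 0 1")

```text
time: 11.68
ee_pos: [557.4, -265.0, 76.1]
orientation: [0.01, 0.972, -0.234, -0.003]
contact_force: [0.3, -8.9, -1.0]
grip_width: 0.151
grasp_force: 24.9
```

>>> arm_command(commands="0 0 0 0 0 0 1; 0 0 0 0 0 0 1; 0 0 0 0 0 0 1")

```text
time: 11.93
ee_pos: [557.4, -265.2, 76.1]
orientation: [0.01, 0.972, -0.234, -0.003]
contact_force: [-0.6, -2.7, 2.4]
grip_width: 0.156
grasp_force: 25.0
```

>>> arm_command(commands="0 0 -0.25 0 0 0 1; 0 0 -0.5 0 0 0 1; 0 0 -0.75 0 0 0 1; 0 0 -1 0 0 0 1; 0 0 -1 0 0 0 1; 0 0 -1 -0.5 0 0 1; 0 0 -1 -1 0 0 1; 0 0 0 -1 0 0 1; 0 0 0 -1 0 0 1; 0 0 0 -1 0 0 1; 0 0 0 0 0 0 1; 0 0 0 0 0 0 1")

```text
time: 12.93
ee_pos: [559.4, -167.6, 272.0]
orientation: [0.012, 1.0, -0.0, -0.001]
contact_force: [-0.4, 0.6, -1.7]
grip_width: 0.155
grasp_force: 25.0
```

Run:
```python
from h import *
from rig import imaging
go(([560,17.2,225],tool(.02)))
s=imaging.get_image("scene");t=imaging.get_image("top");pickle.dump(t,open("top2.pkl","wb"));pickle.dump(s,open("scene2.pkl","wb"))
a=t["img"][165:305,165:265];b=s["img"][230:370,200:300]
cv2.imwrite("pics/r2.png",cv2.resize(np.hstack([a,b]),None,fx=4,fy=4,interpolation=2))
```

```text
t 12.93 ee [ 559.4 -167.6  272. ] w 0.155 F [-0.4  0.6 -1.7]
turn u [-0.   -0.03 -0.42] shift u, in old axes [0.09 4.62 1.17] in new axes [-0.11  4.62  1.17]
```

View pics/r2.png

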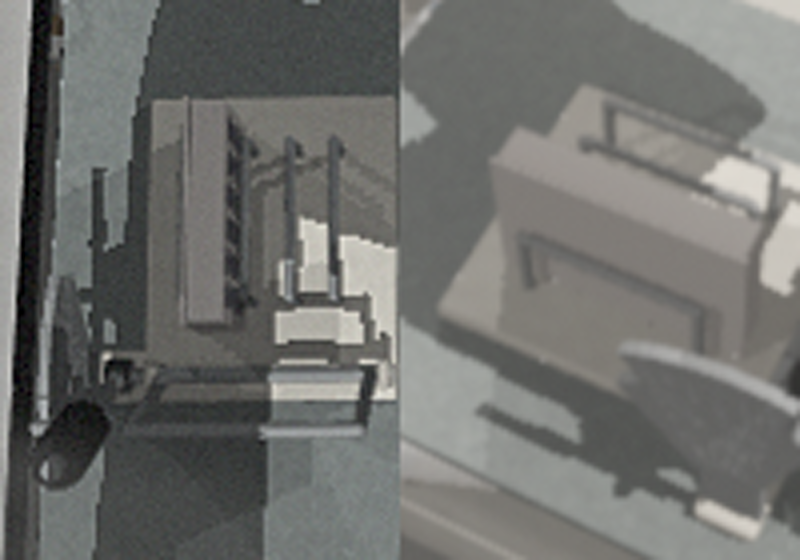

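The thick plate stands upright in the wide slot (top-view crop (188–228, 98–325)). The thin plate goes in next.

>>> arm_command(commands="0 0 0 0 -0.03 -0.42 1; -0.02 0.77 0 0 0 0 1; -0.02 0.77 0 0 0 0 1; -0.02 0.77 0 0 0 0 1; -0.02 0.77 0 0 0 0 1; -0.02 0.77 0 0 0 0 1; 0 0.77 0.2 0 0 0 1; 0 0 0.5 0 0 0 1; 0 0 0.5 0 0 0 1; 0 0 0 0 0 0 1; 0 0 0 0 0 0 1")

```text
time: 13.95
ee_pos: [558.8, 19.4, 223.8]
orientation: [-0.012, 1.0, -0.0, -0.001]
contact_force: [-0.3, 0.1, 0.1]
grip_width: 0.156
grasp_force: 25.0
```

Run:
```python
from h import *
go(([560,17,162],tool(.02)))
from rig import imaging
d=imaging.get_image("top");go(([560,17,162],tool(.02)))
g=cv2.cvtColor(d["img"],6).astype(int)
t=load("top2");g2=cv2.cvtColor(t["img"],6).astype(int)
for v in(238,240,243,246): print(v,g[v,215:265])
c=(560,17,162+51-34);print(proj(d,[[500,y,z] for y in(10,24) for z in(179-68,230)]).round(1), proj(d,[[y,17,230] for y in(496,500)]))
for v in (195,215,235): print("thick",g2[v,205:230])
print(proj(t,[[x,y,155] for x in(600,550,510) for y in(60.5,84.5)]).round(1))
```

```text
t 13.95 ee [558.8  19.4 223.8] w 0.156 F [-0.3  0.1  0.1]
turn u [-0.01 -0.01  0.04] shift u, in old axes [-0.03 -0.06  1.55] in new axes [-0.03 -0.06  1.55]
t 14.0 ee [559.8  18.9 225. ] w 0.156 F [-0.   0.4 -0.5]
turn u [-0.01  0.02  0.03] shift u, in old axes [-0.   -0.05  1.58] in new axes [-0.01 -0.05  1.58]
238 [ 90  89  93  89  87  74  44  39  48  72 137  96  97  99  97  99 103  99
  26  30  75 106  96  97  98  97  97  73  42  53  49  54  47  46  53 112
 193 183 179 184 168 110 183 183 177 178 178 181 168 110]
240 [ 92  87  86  93  88  76  45  39  42  49  77  75  99  96  99  93  96  98
  33  42  88 104  98  93  97  99  98  64  52  51  51  53  47  50  54  71
  85  96  96  91  97  88 119 189 182 177 181 184 170 111]
243 [ 90  87  91  88  88  75  63  92  87  65  52  75  98  96  96  97 103  92
  17  35  91 100 101  97 103 100  95  60  47  50  54  49  43  44  85 172
 196 190 193 178  89  89 123 190 181 180 180 182 171 111]
246 [122 120 121 122 120 122 117 111  97  82  68  82 101  98 101  97 103  86
   2  49 101 101  99  97  97 102  91  51  51  55  57  56  48  44  79 166
 184 181 181 189 177  89  89 120 195 187 184 185 175 109]
[[245.6 246.1]
 [239.7 242.1]
 [239.4 246.1]
 [232.6 242. ]] [[236.11479368 244.08604728]
 [236.16369728 242.04894846]]
thick [119 112 120 119 120 117 118  85 119 122 116 111 117 116 115 120  95  55
  97  96 111 118 111 116 117]
thick [ 94  99  95  98  87  89 127 114 118 119 114 117 120 117 122 119  77  43
  49  50  70  92  84  81  86]
thick [ 92  94  96  91  81  99 101 125 120 120 119 122 121 119 123 120  84  83
  98  73  74  77  75  84  79]
[[221.6 199. ]
 [210.7 199. ]
 [220.9 221.6]
 [209.9 221.6]
 [220.4 240. ]
 [209.3 239.9]]
```

>>> arm_command(commands="0 -0.05 0.3 0 0 0.03 1; 0 0 0.5 0 0 0 1; 0 0 0.5 0 0 0 1; 0 0 0.3 0 0 0 1; 0 0 0 0 0 0 1; 0 0 0 0 0 0 1")

```text
time: 14.5
ee_pos: [560.5, 16.0, 161.6]
orientation: [-0.009, 1.0, -0.0, 0.001]
contact_force: [1.1, 0.0, -0.4]
grip_width: 0.155
grasp_force: 25.0
```

>>> arm_command(commands="0 0 0.15 0 0 0 1; 0 0 0.15 0 0 0 1; 0 0 0.15 0 0 0 1; 0 0 0.1 0 0 0 1; 0 0 0 0 0 0 1")

```text
time: 14.92
ee_pos: [559.3, 16.1, 137.6]
orientation: [-0.01, 1.0, -0.0, -0.0]
contact_force: [-0.3, -0.6, -0.5]
grip_width: 0.151
grasp_force: 25.0
```

>>> arm_command(commands="0 0 0.1 0 0 0 1; 0 0 0.1 0 0 0 1; 0 0 0.1 0 0 0 1; 0 0 0.05 0 0 0 1; 0 0 0 0 0 0 1; 0 0 0 0 0 0 1")

```text
time: 15.42
ee_pos: [559.9, 16.1, 124.5]
orientation: [-0.01, 1.0, -0.0, 0.001]
contact_force: [-0.0, 1.2, -0.0]
grip_width: 0.152
grasp_force: 25.0
```

>>> arm_command(commands="0 0 0.04 0 0 0 1; 0 0 0 0 0 0 1; 0 0 0 0 0 0 1")

```text
time: 15.67
ee_pos: [560.0, 16.1, 123.1]
orientation: [-0.01, 1.0, -0.0, 0.001]
contact_force: [0.8, 0.6, -0.5]
grip_width: 0.154
grasp_force: 25.0
```

>>> arm_command(commands="0 0 0.03 0 0 0 1; 0 0 0 0 0 0 1; 0 0 0 0 0 0 1")

```text
time: 15.92
ee_pos: [560.3, 16.1, 122.7]
orientation: [-0.01, 1.0, -0.0, 0.001]
contact_force: [-0.1, -0.1, 5.5]
grip_width: 0.153
grasp_force: 25.0
```

>>> arm_command(commands="0 0 0 0 0 0 0.7; 0 0 0 0 0 0 0.68; 0 0 0 0 0 0 0.68; 0 0 -0.2 0 0 0 0.68; 0 0 -0.5 0 0 0 0.68; 0 0 -1 0 0 0 0.68; 0 0 -1 0 0 0 0.68; 0 0 -1 0 0 0 0.5; 0 0 -1 0 0 0 0.45; 0 0 0 0 0 0 0.45")

```text
time: 16.75
ee_pos: [563.0, 16.2, 319.3]
orientation: [-0.01, 1.0, -0.0, 0.009]
contact_force: [0.1, 0.5, 0.2]
grip_width: 0.511
grasp_force: 0.0
```

Run:
```python
from h import *
H=np.array([471.5,129.5,90]);z=np.array([-.342,0,.94])
go((H+190*z,tool(.02,0,-20)),(H+105*z,tool(.02,0,-20)))
```

```text
t 16.75 ee [563.   16.2 319.3] w 0.511 F [0.1 0.5 0.2]
turn u [-0.01 -3.16 -0.01] shift u, in old axes [3.88 2.91 1.19] in new axes [ 4.06  2.91 -0.13]
turn u [0. 0. 0.] shift u, in old axes [ 0.   -0.01  2.13] in new axes [ 0.   -0.01  2.13]
```

>>> arm_command(commands="0.78 0.58 0 0 0 0 0.45; 0.78 0.58 0 0 0 0 0.45; 0.78 0.58 0 0 0 0 0.45; 0.78 0.58 0 0 0 0 0.45; 0.76 0.59 0 0 0 0 0.45; 0 0 0 0 -1 0 0.45; 0 0 0 0 -1 0 0.45; 0 0 0 0 -1 0 0.45; 0 0 0 0 -0.16 0 0.45; 0 0 0 0 0 0 0.45; 0 0 0 0 0 0 0.45")

```text
time: 17.67
ee_pos: [402.7, 129.7, 310.2]
orientation: [-0.01, 0.986, 0.002, 0.165]
contact_force: [1.3, 0.2, 0.1]
grip_width: 0.551
grasp_force: 0.0
```

Run:
```python
from h import *
from rig import imaging
H=np.array([471.5,129.5,90]);z=np.array([-.342,0,.94])
go((H+190*z,tool(.02,0,-20)),(H+105*z,tool(.02,0,-20)))
a=imaging.get_image("top")["img"][165:305,165:265];b=imaging.get_image("scene")["img"][230:370,200:300]
cv2.imwrite("pics/r3.png",cv2.resize(np.hstack([a,b]),None,fx=4,fy=4,interpolation=2))
```

```text
t 17.67 ee [402.7 129.7 310.2] w 0.551 F [1.3 0.2 0.1]
turn u [-0.   -0.16 -0.01] shift u, in old axes [ 0.25 -0.01  1.01] in new axes [ 0.27 -0.01  1.01]
turn u [0. 0. 0.] shift u, in old axes [ 0.   -0.01  2.13] in new axes [ 0.   -0.01  2.13]
```

View pics/r3.png

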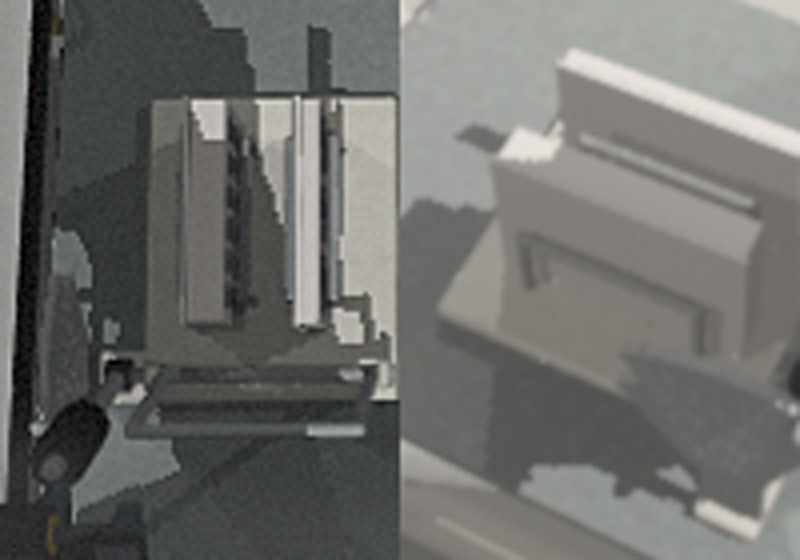

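Both plates stand upright in their slots, thick at crop u≈207 and thin at u≈308. The collar at (70,440) lies below the open gripper. I'll go down over it and grip.

>>> arm_command(commands="0.15 0 0 0 -0.16 0 0.45; 0.12 0 0.5 0 0 0 0.45; 0 0 0.5 0 0 0 0.45; 0 0 0.5 0 0 0 0.45; 0 0 0.5 0 0 0 0.45; 0 0 0 0 0 0 0.45; 0 0 0 0 0 0 0.45")

```text
time: 18.35
ee_pos: [419.3, 129.5, 229.9]
orientation: [-0.009, 0.985, 0.001, 0.172]
contact_force: [0.7, -0.0, -0.7]
grip_width: 0.552
grasp_force: 0.0
```

Run:
```python
from h import *
H=np.array([471.5,129.5,90]);z=np.array([-.342,0,.94])
go((H+105*z,tool(.02,0,-20)))
```

```text
t 18.35 ee [419.3 129.5 229.9] w 0.552 F [ 0.7 -0.  -0.7]
turn u [-0.02 -0.03 -0.01] shift u, in old axes [-0.03 -0.01  1.11] in new axes [-0.03 -0.01  1.11]
```

>>> arm_command(commands="-0.03 0 0.5 0 0 0 0.45; 0 0 0.4 0 0 0 0.45; 0 0 0.2 0 0 0 0.45; 0 0 0 0 0 0 0.45; 0 0 0 0 0 0 1; 0 0 0 0 0 0 1; 0 0 0 0 0 0 1; 0 0 0 0 0 0 1; 0 0 0 0 0 0 1; 0 0 0 0 0 0 1", force=45)

```text
time: 19.18
ee_pos: [436.0, 129.1, 191.0]
orientation: [-0.01, 0.985, 0.0, 0.175]
contact_force: [-0.1, -5.7, 4.0]
grip_width: 0.301
grasp_force: 45.0
```

Run:
```python
from h import *
H=np.array([471.5,129.5,90]);z=np.array([-.342,0,.94])
go((H+105*z,tool(.02,0,-20)))
```

```text
t 19.18 ee [436.  129.1 191. ] w 0.301 F [-0.1 -5.7  4. ]
turn u [-0.03  0.02  0.01] shift u, in old axes [0.03 0.01 0.05] in new axes [0.03 0.01 0.05]
```

>>> arm_command(commands="0 0 -0.1 0 0 0 1; 0 0 -0.1 0 0 0 1; 0 0 -0.1 0 0 0 1; 0 0 -0.05 0 0 0 1; 0 0 0 0 0 0 1; 0 0 0 0 0 0 1")

```text
time: 19.68
ee_pos: [431.4, 129.0, 203.4]
orientation: [-0.01, 0.985, 0.0, 0.175]
contact_force: [4.6, -5.1, -4.3]
grip_width: 0.301
grasp_force: 45.0
```

Run:
```python
from h import *
H=np.array([471.5,129.5,90]);
z=np.array([-.342,0,.94])
go((H+119*z,tool(.02,0,-20)))
```

```text
t 19.68 ee [431.4 129.  203.4] w 0.301 F [ 4.6 -5.1 -4.3]
turn u [-0.03  0.02  0.01] shift u, in old axes [0.03 0.01 0.03] in new axes [0.03 0.01 0.03]
```

>>> arm_command(commands="0 0 -0.03 0 0 0 1; -0.156 0 0.004 0 0.5 0 1; -0.156 0 0.004 0 0.5 0 1; -0.156 0 0.004 0 0.5 0 1; -0.156 0 0.004 0 0.5 0 1; 0 0 0 0 0 0 1; 0 0 0 0 0 0 1")

```text
time: 20.27
ee_pos: [454.9, 129.3, 209.3]
orientation: [-0.009, 0.998, -0.001, 0.069]
contact_force: [2.3, -5.7, -5.5]
grip_width: 0.298
grasp_force: 45.0
```

```bash
cat >> h.py <<'E'
def lev():
    from rig import monitor
    o=monitor.get_obs();p=o["ee_pos"];d=p-[471.5,129.5,90];c=R.from_quat(o["orientation"])
    print("lever deg",np.degrees(np.arctan2(d[0],d[2])).round(1),"r",np.hypot(d[0],d[2]).round(1),"tool z tilt",np.degrees(np.arctan2(*(-c.apply([0,0,1]))[[0,2]])).round(1),"F tool",c.inv().apply(o["contact_force"]).round(1),"M",c.inv().apply(o["ft_torque"]).round(2),o["grip_width"])
E
python3 -c "
from h import *
lev()"
```

```text
lever deg -7.9 r 120.4 tool z tilt -7.9 F tool [-1.5 -5.8  5.7] M [ 0.97 -0.29  0.08] 0.29753265038672616
```

>>> arm_command(commands="-0.156 0 0.004 0 0.5 0 1; -0.156 0 0.004 0 0.5 0 1; -0.156 0 0.004 0 0.5 0 1; -0.156 0 0.004 0 0.5 0 1; -0.156 0 0.004 0 0.5 0 1; -0.156 0 0.004 0 0.5 0 1; -0.156 0 0.004 0 0.5 0 1; -0.156 0 0.004 0 0.5 0 1; -0.156 0 0.004 0 0.5 0 1; -0.156 0 0.004 0 0.5 0 1; 0 0 0 0 0 0 1")

```text
time: 21.18
ee_pos: [516.9, 130.3, 200.0]
orientation: [-0.009, 0.981, -0.004, -0.192]
contact_force: [-1.5, -4.6, -5.2]
grip_width: 0.3
grasp_force: 45.0
```

```bash
python3 -c "
from h import *
lev()"
```

```text
lever deg 22.4 r 119.0 tool z tilt 22.2 F tool [-0.5 -4.5  5.4] M [ 0.83 -0.39 -0.01] 0.299849606363834
```

>>> arm_command(commands="-0.156 0 0.004 0 0.5 0 1; -0.156 0 0.004 0 0.5 0 1; -0.156 0 0.004 0 0.5 0 1; -0.156 0 0.004 0 0.5 0 1; -0.125 0 0.004 0 0.4 0 1; 0 0 0 0 0 0 1; 0 0 0 0 0 0 1")

```text
time: 21.77
ee_pos: [542.1, 130.7, 186.1]
orientation: [-0.009, 0.95, -0.005, -0.313]
contact_force: [-1.2, -6.4, -5.2]
grip_width: 0.299
grasp_force: 45.0
```

```bash
python3 -c "
from h import *
lev()"
```

```text
lever deg 36.3 r 119.2 tool z tilt 36.4 F tool [-2.1 -6.3  5. ] M [ 1.01 -0.81 -0.03] 0.2992893268114473
```

>>> arm_command(commands="-0.06 0 0 0 0.2 0 1; -0.03 0 0 0 0.1 0 1; 0 0 0 0 0 0 1; 0 0 0 0 0 0 1")

```text
time: 22.1
ee_pos: [544.5, 130.7, 185.2]
orientation: [-0.009, 0.945, -0.005, -0.327]
contact_force: [-1.9, -6.5, -5.4]
grip_width: 0.299
grasp_force: 45.0
```

```bash
python3 -c "
from h import *
lev()"
```

```text
lever deg 37.5 r 120.0 tool z tilt 38.2 F tool [-1.7 -6.4  5.5] M [ 1.07 -0.77 -0.04] 0.2991053603136432
```

>>> arm_command(commands="-0.08 0 0 0 0.15 0 1; 0 0 0 0 0 0 1; 0 0 0 0 0 0 1")

```text
time: 22.35
ee_pos: [544.8, 130.7, 184.9]
orientation: [-0.009, 0.941, -0.005, -0.337]
contact_force: [-8.6, -6.2, -0.1]
grip_width: 0.303
grasp_force: 45.0
```

```bash
python3 -c "
from h import *
lev()"
```

```text
lever deg 37.7 r 120.0 tool z tilt 39.4 F tool [ 6.7 -6.   5.6] M [ 1.06  0.22 -0.06] 0.30258587852739754
```

>>> arm_command(commands="0 0 0.12 0 0 0 1; 0 0 0.12 0 0 0 1; 0 0 0.1 0 0 0 1; 0 0 0 0 0 0 1; 0 0 0 0 0 0 1")

```text
time: 22.77
ee_pos: [536.9, 130.6, 174.6]
orientation: [-0.009, 0.942, -0.005, -0.336]
contact_force: [-6.1, -5.7, 1.0]
grip_width: 0.297
grasp_force: 45.0
```

```bash
python3 -c "
from h import *
lev()"
```

```text
lever deg 37.7 r 106.9 tool z tilt 39.2 F tool [ 5.4 -5.6  3.2] M [ 1.05  0.07 -0.01] 0.2973009443448789
```

>>> arm_command(commands="0 0 0 0 0 0 0.7; 0 0 0 0 0 0 0.5; 0 0 0 0 0 0 0.5; 0 0 0 0 0 0 0.5; 0 0 -0.3 0 0 0 0.5; 0 0 -0.6 0 0 0 0.5; 0 0 -1 0 0 0 0.5; 0 0 -1 0 0 0 0.5; 0 0 -1 0 0 0 0.5; 0 0 0 0 0 0 0.5")

```text
time: 23.6
ee_pos: [640.8, 134.8, 297.5]
orientation: [-0.009, 0.945, -0.002, -0.326]
contact_force: [0.6, 0.2, 0.0]
grip_width: 0.501
grasp_force: 0.0
```

Run:
```python
from h import *
from rig import imaging
lev()
t=imaging.get_image("top");s=imaging.get_image("scene")
pickle.dump(t,open("top3.pkl","wb"));pickle.dump(s,open("scene3.pkl","wb"))
a=t["img"][165:305,165:265];b=s["img"][230:370,200:300]
cv2.imwrite("pics/r4.png",cv2.resize(np.hstack([a,b]),None,fx=4,fy=4,interpolation=2))
H=np.array([471.5,129.5,90]);z=np.array([np.sin(.646),0,np.cos(.646)])
P=[H+150*z,H+140*z,H+154*z]
print(((proj(t,P)-[165,165]+.5)*4).round(),((proj(s,P)-[200,230]+.5)*4+[400,0]).round())
```

```text
lever deg 39.2 r 267.8 tool z tilt 38.1 F tool [-0.5  0.2 -0.4] M [-0.06 -0.35 -0.05] 0.5013685192116344
[[ 75. 191.]
 [ 78. 205.]
 [ 74. 186.]] [[551. 218.]
 [565. 235.]
 [545. 212.]]
```

View pics/r4.png

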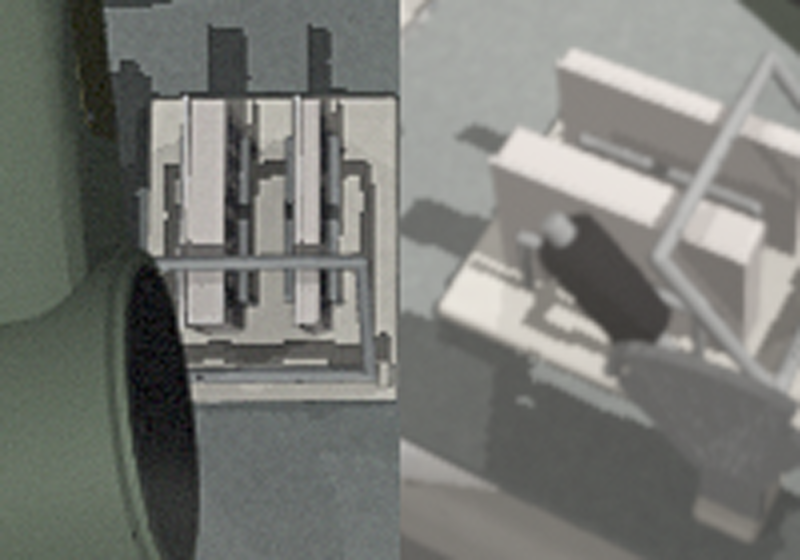

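The bar lies over both plates, and the lever's bare end shows at (562,230) with the collar top below it at about (570,240), as predicted for collar down. The robot is clear.

```bash
python3 -c "
from rig import robot
print(robot.sign_off())"
```

```text
the job is handed in; nothing more can be done
None
```

I handed the job in at about 24 s. The last pictures show both plates upright in their slots, the bar closed over them, the collar down and the gripper clear. The sign-off returned no verdict, and I did not measure the bystanders.

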